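# Send the token tubes down the clamped chute

## Robot

A 7-joint arm with a two-finger parallel gripper is mounted at the origin on the work surface. World frame = base frame: x ahead of the robot, y to its left, z up, the work surface at z = 0. Lengths are in mm, angles in rad, forces in N, time in s.
With the tool pointing down it reaches from about 400 to 875 mm from the base axis. Payload 6.5 kg.
Tool frame: the origin (TCP) lies at the very end of the fingers, on their centre line; the grasp point (between the pads) lies behind it (bot.grasp_offset is the z of the grasp point in the tool frame, in mm); z points along the fingers, y is the line along which they close (so a half turn about z gives the same grasp; the last joint's range is limited). The gripper opens to 88 mm and grips with 3 to 60 N. Pads are 18 mm wide; open, the fingers measure 123 mm over their backs; the gripper's body (75 mm by 187 mm) begins 45 mm behind the grasp point.
Start: joints at [1.106, 0.536, -0.004, 1.538, 0.003, 1.067, -0.071], TCP at [252.399, -598.987, 238.716] pointing down, gripper open.
Joint ranges: [-2.7, 2.7], [-0.37, 2.16], [-1.27, 1.26], [0.24, 2.4], [-1.31, 4.45], [0.19, 1.91], [-2.76, 2.76]. Speed limits (rad/s): [2.39, 2.39, 3.14, 3.14, 3.14, 3.14, 3.14].

## Interface

Orientations are given as a unit quaternion [w, x, y, z].
In Python, from workcell import bot gives the robot as it stands.
- The arm moves only by the tool send_rows, never from a script. Its argument "series" is a list of rows, each a list of 5 numbers: the shift along the tool's x, y, z in units of 400 mm (1.0 is 400 mm), then the turn about the tool's z in units of 60 degrees (1.0 is 60 degrees), then the opening, from -1 (shut) to 1 (fully open). In form: [[x, y, z, twist, gripper], ...]. A call has exactly 8 rows; each row is the pose to reach, as a shift and turn from the pose commanded when the call began, along the tool's axes at that moment; what a row does not reach only later rows make up. A row lasts 1/8 s, in which the tool goes at most 62.5 mm and 10.7 degrees, less where a joint would pass 70% of its speed; a pose out of reach is approached as far as the arm can. A call with a number of a shift or a turn outside -1 to 1 is refused whole. A call with a gripper value outside its range is refused whole. The fingers move at their own pace and stop on an object; "grip_force" is the grip in N (left out, the last holds). Time passes only in rows, so rows that repeat a pose let the fingers close, or fill a call up. It gives the time, the measured TCP pose, the force, the opening and the grip force at its end, in the units of the state.
- bot.read_state(): the state, without advancing time (a new reading comes with each control period).
- bot.get_image(name): name is "scene" or "top"; returns a dict with "frame" (384x512x3 uint8, red, green, blue), "intrinsics" (3x3 intrinsics, pixels), "eye" and "attitude" of the camera in the world. Camera axes: x right, y down, z forward; pixel columns grow to the right and rows downward; lengths in mm; the calibration is good to about 2 mm. A picture is of the moment at which its call begins. There is no depth.
- bot.job_done(): hands the job in; it is judged then, once.
The state is a dict: "time_s": time; "qpos": joint angles; "joint_vel": joint speeds; "joint_efforts": joint torques, N m; "tool_pos": TCP position; "tcp_rot": TCP orientation; "contact_force": force on the tool from outside, world axes, zero at the start; "moment": the same for the moment, N m; "finger_gap": finger opening in mm; "grip_force": force on a finger pad.
Only numpy, scipy, OpenCV 4.12 (cv2) and the standard library are available. Lean on these libraries where they do the work, as an engineer would, in place of code of your own. Each camera call takes 0.05 s, during which the arm holds its last target. There are 200 camera calls.

## Task

Loosen the clamp knob on the bin's carriage, slide the carriage fully home against its stop under the mouth of the chute, and clamp it tight again; and, with the gate lever still up, lay every token tube crosswise in the chute behind the gate. When the bin is clamped and all the tubes wait in the chute, press the release button so that the lever drops and the tubes roll into the bin, then lift the lever back up until it stays up and the gate is shut. Finish with every tube in the bin, the carriage still home and clamped, and leave the other things on the desk where they are.

Things in the scene. Friction and masses are not known exactly. Their poses are not given: they have to be found in the camera images.
- chute: steel chute on a stand, fixed to the desk. Origin on the desk below the mouth lip; own y axis points up the slope (at yaw 0 the robot's left), x away from the robot, z up. Channel from y = 0 (open mouth) to y = 0.273 (back wall), centred on x = 0, 98 mm wide inside, side walls 26 mm over its floor, floor at z = 0.085 + 0.51 y (27 degrees)
- gate_point (a point): point on the chute floor, mid channel, where the gate plate stands across it while the lever is up (chute y = 0.045). Tubes laid crosswise (their axis along chute x) roll down and queue behind it, their centres about 32 mm apart in y, the first one's about 20 mm behind it
- load_point (a point): point on the chute floor in mid channel, at y = 0.16 of the chute (115 mm up from the gate)
- carriage (a joint): position of the bin's carriage, m: 0 = home against its stop, with the bin under the chute mouth; grows to 0.11 as it is slid away down the chute's -y direction. Free, it slides with about 3 N; clamped, it does not move under ordinary pushes
- bin_in (a point): centre of the bin's inner floor, moves with the carriage. Shallow tin bin, inside 110 mm (x) by 192 mm (y), walls 46 mm above this floor; axes as the chute's
- handle_top (a point): top centre of the carriage's upright steel handle tab, 10 mm thick (chute x) and 36 mm wide (chute y), graspable down to 45 mm below this point; it moves with the carriage, which slides along the chute's y axis. 115 mm to the robot's side of the bin's centre, 92 mm from the clamp knob
- clamp (a joint): angle of the clamp knob, rad, 0 to 1.5, growing clockwise as seen from above (tightening): below 0.5 the carriage is free, above 1.1 it is clamped tight. Stays where it is left; turns with about 0.1 N m
- clamp_grip (a point): on the clamp knob's vertical axis, at the height to grip, 7 mm below the top of its bar grip; the bar is 14 mm thick, 42 mm long, 32 mm tall. The bar lies along this point's own x axis: the chute's x axis turned by 0.7 rad minus the clamp angle (counter-clockwise from above). Moves with the carriage
- button (a joint): travel of the release button, m: 0 = up, 0.014 = fully down (about 5 to 12 N; springs back). Pressed fully, with the lever up, it topples the lever
- button_top (a point): centre of the top face of the black round release button (28 mm across) on its grey box; pressed straight down. The box is 44 mm square, 177 mm high, at x = -0.099, y = 0.16 of the chute; the lever's bracket (155 mm high) stands at x = -0.08, y = 0.098
- lever (a joint): angle of the gate lever, rad: 0 = up and gate shut (it leans 0.10 rad past upright, away from the robot, and stays by its weight), 1.6 = dropped, about level and pointing to the robot (chute -x), gate swung up out of the channel. It tips home by itself below about 0.12 and falls down by itself above about 0.25
- lever_ball (a point): centre of the black ball (36 mm diameter) on the end of the lever, 85 mm from the hinge; the rod is 10 mm thick
- lever_hinge (a point): point on the lever's hinge axis (which runs along the chute's y axis) in the plane in which the ball swings. The ball is at hinge + 0.085 * (-sin(a) along chute x, cos(a) up), with a = lever angle - 0.10
- tube1: token tube: plain closed octagonal card tube with brass end bands, 80 mm long, 36 mm across flats, 0.07 kg, lying on a flat at the start (centre 18 mm up); origin at its centre, own x axis along its length. It tumbles down the steep chute but soon stops on the flat desk. May be absent
- tube2: token tube: plain closed octagonal card tube with brass end bands, 80 mm long, 36 mm across flats, 0.07 kg, lying on a flat at the start (centre 18 mm up); origin at its centre, own x axis along its length. It tumbles down the steep chute but soon stops on the flat desk. May be absent
- tube3: token tube: plain closed octagonal card tube with brass end bands, 80 mm long, 36 mm across flats, 0.07 kg, lying on a flat at the start (centre 18 mm up); origin at its centre, own x axis along its length. It tumbles down the steep chute but soon stops on the flat desk. May be absent
- tube4: token tube: plain closed octagonal card tube with brass end bands, 80 mm long, 36 mm across flats, 0.07 kg, lying on a flat at the start (centre 18 mm up); origin at its centre, own x axis along its length. It tumbles down the steep chute but soon stops on the flat desk. May be absent
- paperweight: bystander: green glass dome, 76 mm across, 44 mm high; origin under its centre
- ruler: bystander: aluminium ruler 200 x 30 x 4 mm lying flat; origin under its centre
- tweezer: bystander: bamboo tweezer with rubber tips, 170 mm long, lying flat; origin under its middle
- token_board: bystander: dark wooden board 130 x 54 x 6 mm with three worn brass tokens on it; origin under its centre
There are look-alikes about, which are no part of the job. Leave any orange or purple look-alike of the tube1 alone. Leave any pink look-alike of the tube2 alone.

How it is judged:
By the outcome, as a careful person would: the job done as asked, in the order asked, and still so for the second after the job is handed in, with the robot touching nothing.
Of tube1, tube2, tube3, tube4 only 2 to 4 are there at a start; the rules pass over those that are not, and their reading is None.
At some moment in a run one of tube1, tube2, tube3, tube4 may be knocked a few centimetres aside while the robot is not near it.
It also fails if it takes over 210 s, if anything falls off the work surface, if the arm or the gripper's body presses on something with over 40 N, if the wrist force passes 120 N, or if a joint passes its speed limit or range.

## Working session

There is one attempt and no reset: what is moved stays moved. The work goes in short steps, Python scripts to look and compute and a tool call to move; the robot and the scene stay as the last step left them, time stands still between calls to the robot, and variables do not carry over. Pictures are saved under pics/ and viewed, at most 14 in all, crops included, and the job is handed in when it is done.

Besides the shell and the picture viewer there is one more tool, called after "Call:" as name(argument=value, ...) on one line, values as JSON. send_rows: Moves the arm, as the interface text tells. Shifts and turns lie within -1 to 1; 1 stands for 400 mm of shift or 60 degrees of turn. Its arguments: {"type":"object","properties":{"series":{"type":"array"},"grip_force":{"type":"number"}},"required":["series"]}

```bash
ls; mkdir -p pics
python3 - <<'E'
from workcell import bot
import cv2
s=bot.read_state()
print(s, bot.grasp_offset)
for n in("scene","top"):
    d=bot.get_image(n); cv2.imwrite(f"pics/{n}0.png",d["frame"][:,:,::-1]); print(n,d["intrinsics"],d["eye"],d["attitude"])
E
```

```text
pics
{'time_s': 0.0, 'qpos': array([ 1.10577361,  0.53718852, -0.00443122,  1.53880937,  0.00262873,
        1.06728814, -0.07118627]), 'joint_vel': array([ 1.28430960e-05,  3.91875753e-04,  1.80952167e-03, -5.62112986e-04,
        2.12634571e-04, -1.27461477e-03,  6.74789521e-04]), 'joint_efforts': array([ 1.05917341e-03, -5.70990944e+01,  9.91311371e-01, -2.51609838e+01,
       -5.62669057e-02,  1.79166481e-02,  1.38374894e-04]), 'tool_pos': array([ 252.16450876, -598.460076  ,  237.84951614]), 'tcp_rot': array([-8.08724038e-04,  9.80173787e-01,  1.98137917e-01, -2.41399148e-04]), 'contact_force': array([ 1.07636876, -1.00036284,  0.53378503]), 'moment': array([ 0.01543979, -0.01143081,  0.00382147]), 'grip_force': 0.0, 'finger_gap': 88.34598027310936} -18.700000000000003
scene [[454.82206722   0.         255.67550609]
 [  0.         454.82206722 194.11489773]
 [  0.           0.           1.        ]] [1217.23924668  780.85775793  875.79981391] [-0.16607944  0.33665672  0.81705509 -0.4376081 ]
top [[389.04659685   0.         258.21044953]
 [  0.         389.04659685 191.64378057]
 [  0.           0.           1.        ]] [ 337.67284202   18.35349824 1247.756855  ] [ 0.04472444 -0.69693075  0.71246915 -0.06837367]
```

View pics/scene0.png

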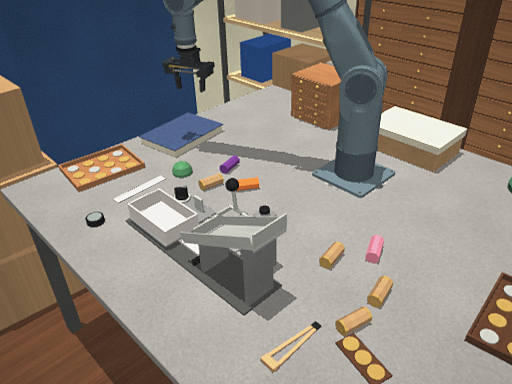

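View pics/top0.png

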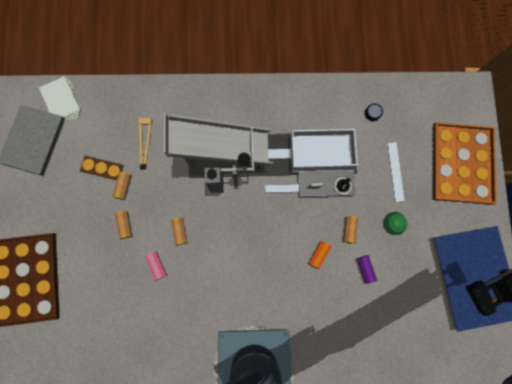

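The top view shows four brown tubes at about (121,186), (123,224), (179,231) and (351,229). The orange, purple and pink ones are decoys. The chute runs from (165,135) down to (270,150), the bin is near (323,150), the knob and handle are near (343,185) and (315,185), and the lever ball is at (244,160). I'll zoom in on both views to get exact pixels.

```bash
cat > h.py <<'E'
import numpy as np, cv2
from scipy.spatial.transform import Rotation as R
from workcell import bot
def rot(q): return R.from_quat(np.roll(q,-1))
class Cam:
    def __init__(s,n):
        d=bot.get_image(n); s.f=d["frame"]; s.K=np.array(d["intrinsics"]); s.e=np.array(d["eye"]); s.R=rot(d["attitude"]).as_matrix()
    def ray(s,p): return s.R@np.linalg.solve(s.K,[p[0],p[1],1.])
    def at(s,p,z): r=s.ray(p); return s.e+r*(z-s.e[2])/r[2]
    def px(s,P): v=s.K@(s.R.T@(np.asarray(P,float)-s.e)); return v[:2]/v[2]
def tri(c1,p1,c2,p2):
    a,b=c1.ray(p1),c2.ray(p2); t=np.linalg.lstsq(np.c_[a,-b],c2.e-c1.e,rcond=None)[0]
    A=c1.e+a*t[0];B=c2.e+b*t[1]; return (A+B)/2,np.linalg.norm(A-B)
def tubes(c,lo=(9,110,60),hi=(19,235,255),amin=60):
    m=cv2.inRange(cv2.cvtColor(c.f,cv2.COLOR_RGB2HSV),lo,hi)
    m=cv2.morphologyEx(m,cv2.MORPH_CLOSE,np.ones((3,3)))
    return [cv2.minAreaRect(k) for k in cv2.findContours(m,0,2)[0] if amin<cv2.contourArea(k)<600]
def go(P,yaw):
    """rel. command units to bring TCP to P with tool y axis at world angle yaw (mod pi)"""
    s=bot.read_state(); M=rot(s["tcp_rot"]).as_matrix(); d=M.T@(np.asarray(P)-s["tool_pos"])/400
    y=np.arctan2(M[1,1],M[0,1]); t=-(yaw-y); t=(t+np.pi/2)%np.pi-np.pi/2
    return np.round(d,4),round(t/np.radians(60),4)
E
python3 - <<'E'
from h import *
t=Cam("top");s=Cam("scene")
a=cv2.resize(t.f[105:205,155:365],None,fx=3.8,fy=3.8,interpolation=cv2.INTER_CUBIC);cv2.imwrite("pics/tc.png",a[:,:,::-1])
a=cv2.resize(s.f[160:310,120:300],None,fx=4,fy=4,interpolation=cv2.INTER_CUBIC);cv2.imwrite("pics/sc.png",a[:,:,::-1])
for c in(t,s):
    for r in tubes(c): 
        hsv=cv2.cvtColor(c.f,cv2.COLOR_RGB2HSV)[int(r[0][1]),int(r[0][0])]
        print(np.round(r[0],1),np.round(r[1],1),round(r[2]),hsv,np.round(c.at(r[0],22)))
E
```

```text
[319.8 254.4] [12.6 27. ] 29 [ 16 226 185] [ 333. -213.   22.]
[178.5 230.7] [26.5 11.3] 81 [ 15 150 179] [417. 227.  22.]
[350.4 229. ] [11.6 26.4] 5 [ 15 151 172] [ 410. -314.   22.]
[122.6 224.1] [26.7 12.2] 79 [ 16 149 178] [441. 400.  22.]
[291.2 348.5] [17.8 63. ] 56 [ 12  30 190] [727. 360.  22.]
[379.3 291.1] [15.9 31.6] 29 [ 17 112 226] [443. 401.  22.]
[331.8 254.8] [13.6 29.7] 41 [ 17 112 229] [419. 232.  22.]
[246.9 183.5] [10.6 23.3] 82 [ 14 179 243] [ 333. -205.   22.]
[210.6 181.4] [ 9.8 24.4] 70 [ 16 114 225] [ 411. -306.   22.]
[359.6  12.2] [ 7.1 25.2] 5 [ 13 134 126] [-2004. -1387.    22.]
```

View pics/tc.png

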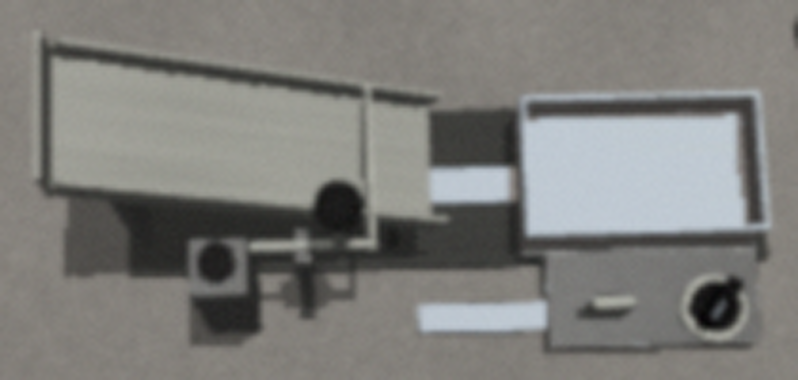

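View pics/sc.png

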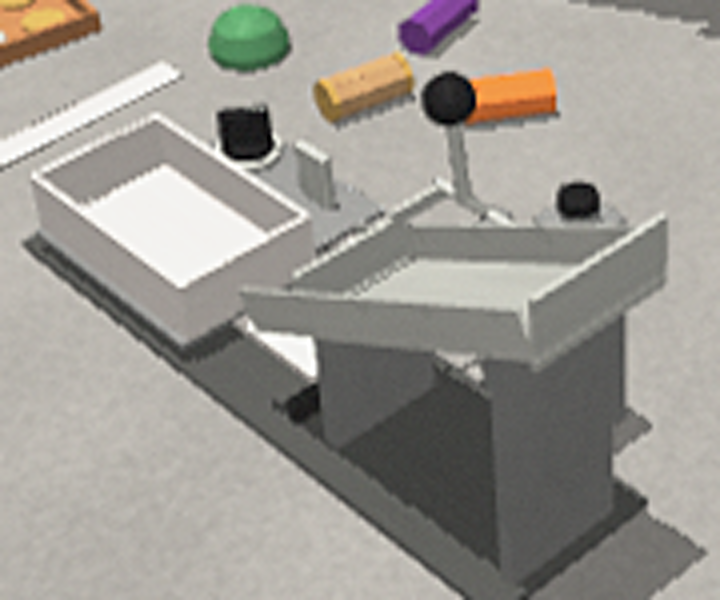

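The crops give clear pixel pairs in both views for the ball, button, knob, handle, chute corners and bin corners. Next I'll triangulate them.

Run:
```python
from h import *
t=Cam("top");s=Cam("scene")
T=lambda u,v:((u+.5)/3.8-.5+155,(v+.5)/3.8-.5+105)
S=lambda u,v:((u+.5)/4-.5+120,(v+.5)/4-.5+160)
pairs=dict(ball=((338,205),(449,98)),button=((216,261),(578,190)),backP=((42,38),(527,315)),backM=((42,187),(665,218)),mouthP=((437,97),(243,290)),
 handle=((614,302),(312,148)),knob=((716,305),(246,112)),binPfar=((757,95),(35,178)),binPnear=((520,97),(183,287)),binMnear=((520,248),(310,215)),binMfar=((768,228),(155,115)))
r={}
for k,(a,b) in pairs.items():
    p,e=tri(t,T(*a),s,S(*b)); r[k]=p; print(k,p.round(1),round(e,1))
for a,b in(("backP","mouthP"),("binPnear","binPfar"),("binMnear","binMfar")):
    d=r[a]-r[b]; 
    if a[:3]=="bin": pass
    print(a,b,np.degrees(np.arctan2(d[1],d[0])).round(2),np.linalg.norm(d[:2]).round(1))
d=r["backP"]-r["backM"];print(d)
# colour detail of tube near board
print(t.at((121.5,186),22),s.at((353,321),22))
m=cv2.inRange(cv2.cvtColor(t.f,cv2.COLOR_RGB2HSV),(9,110,60),(19,235,255))
print('\n'.join(''.join('#' if x else '.' for x in row) for row in m[155:205,78:135]))
```

```text
ball [588.7  20.3 240.5] 3.0
button [559.9 108.9 196.9] 2.0
backP [711.  224.1 250.6] 0.3
backM [601.6 222.2 255.8] 1.2
mouthP [710.5 -61.3 106.4] 1.5
handle [ 546.  -201.9   74.1] 2.4
knob [ 544.7 -288.3   67.2] 1.6
binPfar [ 718.6 -330.    70.9] 5.2
binPnear [ 718.4 -131.    74.9] 5.4
binMnear [ 596.7 -131.3   71.3] 8.4
binMfar [ 605.1 -331.8   73.8] 2.9
backP mouthP 89.91 285.4
binPnear binPfar 90.05 199.1
binMnear binMfar 92.39 200.6
[109.38269033   1.91920274  -5.1808447 ]
[561.76835854 407.16407611  22.        ] [567.61510905 410.90232078  22.        ]
.........................................................
.........................................................
.......#####.............................................
......##########.........................................
......##############.....................................
.....#######.###########.................................
.....#######.###############.............................
.....####.######################.........................
....######..###########.#############....................
....#######.#
[... 1664 characters left out ...]
....
....................................############.........
...................................#############.........
...................................############..........
...................................############..........
.....................................##########..........
..........................................####...........
.........................................................
.........................................................
.........................................................
.........................................................
.........................................................
.........................................................
```

The chute sits at about (659, -51) with yaw ≈ 0. Before gripping the knob I'll check the bar's direction.

Run:
```python
from h import *
t=Cam("top");s=Cam("scene")
a=cv2.resize(t.f[170:204,326:366],(400,340),interpolation=cv2.INTER_CUBIC);b=cv2.resize(s.f[178:212,166:206],(400,340),interpolation=cv2.INTER_CUBIC)
cv2.imwrite("pics/k.png",np.clip(np.hstack([a,b])[:,:,::-1].astype(float)*1.6,0,255))
for h in(0.7-1.5,0.7-1.2):
  for P in((545,-290,67),): print(t.px(P),s.px(P))
print(go((545,-290,120),0.85))
```

```text
[343.73566787 184.59329068] [180.98920616 187.58166416]
[343.73566787 184.59329068] [180.98920616 187.58166416]
(array([ 0.9741, -0.4275,  0.2965]), np.float64(1.0692))[ WARN:0@1.408] global loadsave.cpp:1063 imwrite_ Unsupported depth image for selected encoder is fallbacked to CV_8U.
```

View pics/k.png

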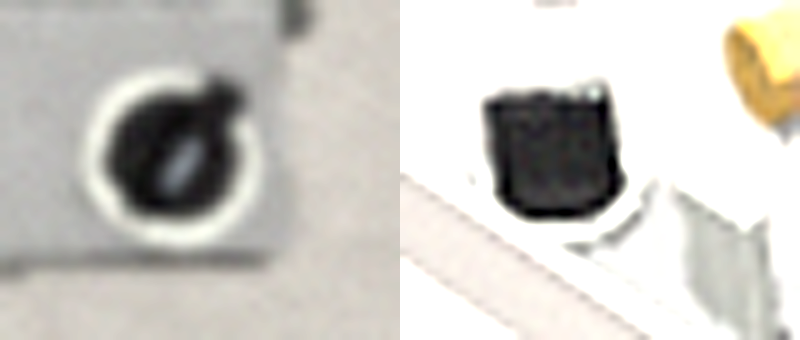

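The bar points at about -0.6 rad, so the clamp is near 1.3. The knob axis is at about (545, -294).

Call:
send_rows(series=[[0.974, -0.4275, 0.25, 0.954, 0.15], [0.974, -0.4275, 0.25, 0.954, 0.15], [0.974, -0.4275, 0.25, 0.954, 0.15], [0.974, -0.4275, 0.25, 0.954, 0.15], [0.974, -0.4275, 0.25, 0.954, 0.15], [0.974, -0.4275, 0.25, 0.954, 0.15], [0.974, -0.4275, 0.25, 0.954, 0.15], [0.974, -0.4275, 0.25, 0.954, 0.15]], grip_force=25)

```text
time_s: 1.4
tool_pos: [548.7, -283.3, 137.3]
tcp_rot: [-0.002, 0.957, -0.291, -0.0]
contact_force: [-0.2, -0.6, -0.0]
finger_gap: 50.8
grip_force: 0.0
```

Run:
```python
from h import *
s=bot.read_state();print(s["tool_pos"],s["qpos"].round(2),s["time_s"])
print(go((545,-294,41),0.97))
t=Cam("top");print(t.at((343.3,185.3),30))
```

```text
[ 548.70267983 -283.29667197  137.32917339] [ 0.31  0.6   0.13  1.71 -0.11  0.84 -1.67] 1.4
(array([0.0077, 0.0282, 0.2407]), np.float64(0.01))
[ 549.225495   -298.11855601   30.        ]
```

Call:
send_rows(series=[[0.009, 0.028, 0.1, 0.01, 0.15], [0.009, 0.028, 0.17, 0.01, 0.15], [0.009, 0.028, 0.21, 0.01, 0.15], [0.009, 0.028, 0.24, 0.01, 0.15], [0.009, 0.028, 0.24, 0.01, 0.15], [0.009, 0.028, 0.24, 0.01, -0.9], [0.009, 0.028, 0.24, 0.01, -0.9], [0.009, 0.028, 0.24, 0.01, -0.9]], grip_force=25)

```text
time_s: 2.45
tool_pos: [544.2, -298.9, 43.5]
tcp_rot: [-0.002, 0.954, -0.3, 0.001]
contact_force: [7.6, 10.9, 1.0]
finger_gap: 23.0
grip_force: 6.1
```

Call:
send_rows(series=[[0, 0, 0, 0, -0.9], [0, 0, 0, 0, -0.9], [0, 0, 0, 0, -0.9], [0, 0, 0, 0, -0.9], [0, 0, 0, 0, -0.9], [0, 0, 0, 0, -0.9], [0, 0, 0, 0, -0.9], [0, 0, 0, 0, -0.9]])

```text
time_s: 3.45
tool_pos: [546.7, -295.6, 43.5]
tcp_rot: [-0.003, 0.954, -0.298, 0.002]
contact_force: [8.7, 10.7, -0.5]
finger_gap: 13.9
grip_force: 25.0
```

Run:
```python
from h import *
t=Cam("top");s=Cam("scene")
a=cv2.resize(t.f[150:214,306:386],(400,320),interpolation=cv2.INTER_CUBIC);b=cv2.resize(s.f[158:222,146:226],(400,320),interpolation=cv2.INTER_CUBIC)
cv2.imwrite("pics/k2.png",np.hstack([a,b])[:,:,::-1])
```

```text
(no output)
```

View pics/k2.png

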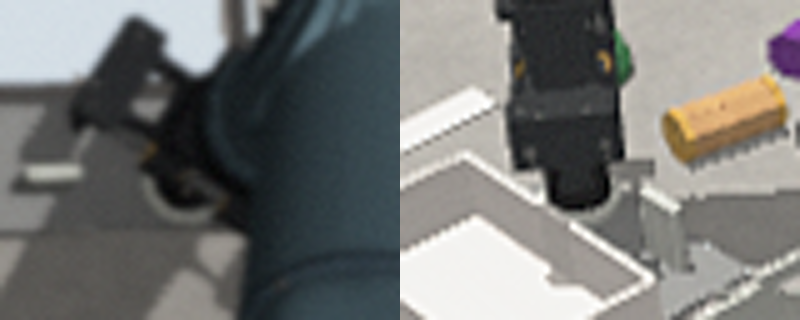

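Gap of 13.9 mm, so the bar is gripped. Next I turn it counter-clockwise, adding a small re-centring shift.

Call:
send_rows(series=[[0, -0.01, 0, -0.16, -0.9], [0, -0.01, 0, -0.32, -0.9], [0, -0.01, 0, -0.48, -0.9], [0, -0.01, 0, -0.64, -0.9], [0, -0.01, 0, -0.8, -0.9], [0, -0.01, 0, -0.96, -0.9], [0, -0.01, 0, -1.0, -0.9], [0, -0.01, 0, -1.0, -0.9]])

```text
time_s: 4.55
tool_pos: [546.8, -297.1, 43.5]
tcp_rot: [0.0, 0.976, 0.217, 0.003]
contact_force: [5.0, 1.8, -2.9]
finger_gap: 13.8
grip_force: 25.0
```

Run:
```python
from h import *
s=bot.read_state();M=rot(s["tcp_rot"]).as_matrix();print(np.arctan2(M[1,1],M[0,1]),s["moment"],s["contact_force"],s["finger_gap"],s["qpos"].round(2))
```

```text
-1.1324895750624577 [ 0.40694492 -1.1246645   0.06813147] [ 5.04880263  1.77269207 -2.8903928 ] 13.81470787367584 [ 0.53  0.75 -0.15  1.72  0.16  0.68 -0.83]
```

Clamp ≈ 0.26, so the carriage is free. Now to the handle.

Call:
send_rows(series=[[0, 0, 0, 0, 0.2], [0, 0, 0, 0, 0.2], [0, 0, -0.08, 0, 0.6], [0, 0, -0.15, 0, 0.6], [0.099, -0.216, -0.15, 0.418, 0.6], [0.099, -0.216, -0.15, 0.418, 0.6], [0.099, -0.216, -0.15, 0.418, 0.6], [0.099, -0.216, -0.15, 0.418, 0.6]])

```text
time_s: 5.55
tool_pos: [543.1, -203.1, 102.9]
tcp_rot: [0.0, 1.0, -0.0, -0.0]
contact_force: [-0.5, -0.7, 1.0]
finger_gap: 70.8
grip_force: 0.0
```

Run:
```python
from h import *
print(go((546,-202,38),np.pi/2))
```

```text
(array([ 0.0073, -0.0028,  0.1621]), np.float64(-0.0002))
```

Call:
send_rows(series=[[0.008, -0.002, 0.06, 0, 0.6], [0.008, -0.002, 0.12, 0, 0.6], [0.008, -0.002, 0.16, 0, 0.6], [0.008, -0.002, 0.16, 0, 0.6], [0.008, -0.002, 0.16, 0, -0.3], [0.008, -0.002, 0.16, 0, -0.3], [0.008, -0.002, 0.16, 0, -0.3], [0.008, -0.002, 0.16, 0, -0.3]], grip_force=15)

```text
time_s: 6.55
tool_pos: [546.8, -202.9, 39.2]
tcp_rot: [0.0, 1.0, -0.001, 0.0]
contact_force: [0.3, -1.4, 2.4]
finger_gap: 35.8
grip_force: 15.0
```

Call:
send_rows(series=[[0, -0.02, 0, 0, -0.3], [0, -0.045, 0, 0, -0.3], [0, -0.07, 0, 0, -0.3], [0, -0.095, 0, 0, -0.3], [0, -0.12, 0, 0, -0.3], [0, -0.14, 0, 0, -0.3], [0, -0.15, 0, 0, -0.3], [0, -0.15, 0, 0, -0.3]])

```text
time_s: 7.55
tool_pos: [546.3, -140.7, 39.2]
tcp_rot: [-0.0, 1.0, -0.0, -0.0]
contact_force: [-2.7, 0.0, 8.0]
finger_gap: 35.8
grip_force: 15.0
```

Call:
send_rows(series=[[0, -0.015, 0, 0, -0.3], [0, -0.03, 0, 0, -0.3], [0, -0.04, 0, 0, -0.3], [0, -0.05, 0, 0, -0.3], [0, -0.06, 0, 0, -0.3], [0, -0.07, 0, 0, -0.3], [0, -0.07, 0, 0, -0.3], [0, -0.07, 0, 0, -0.3]])

```text
time_s: 8.55
tool_pos: [546.0, -112.9, 39.2]
tcp_rot: [-0.0, 1.0, -0.0, -0.001]
contact_force: [-2.6, -0.6, 8.6]
finger_gap: 35.5
grip_force: 15.0
```

Call:
send_rows(series=[[0, -0.01, 0, 0, -0.3], [0, -0.02, 0, 0, -0.3], [0, -0.03, 0, 0, -0.3], [0, -0.04, 0, 0, -0.3], [0, -0.04, 0, 0, -0.3], [0, -0.04, 0, 0, -0.3], [0, -0.04, 0, 0, -0.3], [0, -0.04, 0, 0, -0.3]])

```text
time_s: 9.55
tool_pos: [546.1, -105.6, 39.1]
tcp_rot: [0.004, 1.0, -0.003, 0.0]
contact_force: [-1.2, -19.5, 2.1]
finger_gap: 35.9
grip_force: 15.0
```

The stop is reached at y = -105.6 with about 20 N. Now I release, rise and go back to the knob.

Call:
send_rows(series=[[0, 0.012, 0, 0, -0.3], [0, 0.012, 0, 0, 0.4], [0, 0.012, 0, 0, 0.6], [0, 0.012, -0.08, 0, 0.6], [0, 0.012, -0.16, 0, 0.3], [0, 0.15, -0.16, -0.2, 0.2], [0, 0.25, -0.16, -0.418, 0.2], [0, 0.25, -0.16, -0.418, 0.2]], grip_force=25)

```text
time_s: 10.55
tool_pos: [545.8, -201.6, 102.5]
tcp_rot: [0.001, 0.976, 0.216, -0.0]
contact_force: [0.4, 0.9, 0.3]
finger_gap: 52.7
grip_force: 0.0
```

Run:
```python
from h import *
print(bot.read_state()["tool_pos"],go((547,-199.3,43.5),-1.132))
t=Cam("top");s=Cam("scene")
a=t.f[110:210,200:360];b=s.f[150:250,140:300]
f=lambda x:cv2.resize(x,(400,250),interpolation=cv2.INTER_CUBIC)
cv2.imwrite("pics/k3.png",np.hstack([f(a),f(b)])[:,:,::-1])
```

```text
[ 545.84331603 -201.62729958  102.52604945] (array([ 0.0052, -0.0042,  0.1476]), np.float64(-0.0035))
```

View pics/k3.png

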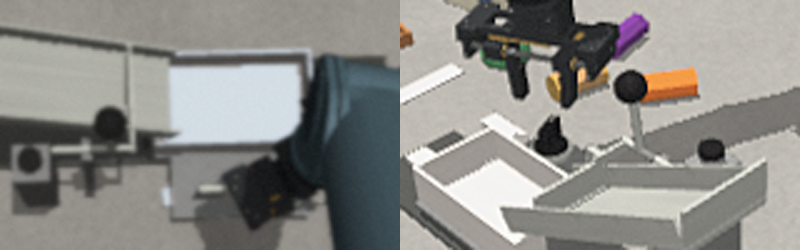

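The bin is now under the chute mouth. I'll descend and grip the knob, then tighten it.

Call:
send_rows(series=[[0.005, -0.004, 0.06, 0, 0.2], [0.005, -0.004, 0.11, 0, 0.2], [0.005, -0.004, 0.147, 0, 0.2], [0.005, -0.004, 0.147, 0, 0.2], [0.005, -0.004, 0.147, 0, -0.9], [0.005, -0.004, 0.147, 0, -0.9], [0.005, -0.004, 0.147, 0, -0.9], [0.005, -0.004, 0.147, 0, -0.9]])

```text
time_s: 11.65
tool_pos: [548.0, -196.3, 44.2]
tcp_rot: [0.0, 0.976, 0.217, 0.0]
contact_force: [3.0, -9.8, 0.8]
finger_gap: 14.8
grip_force: 6.5
```

Call:
send_rows(series=[[0, 0, 0, 0, -0.9], [0, 0, 0, 0, -0.9], [0, 0, 0, 0.16, -0.9], [0, 0, 0, 0.32, -0.9], [0, 0, 0, 0.48, -0.9], [0, 0, 0, 0.64, -0.9], [0, 0, 0, 0.8, -0.9], [0, 0, 0, 0.9, -0.9]])

```text
time_s: 12.65
tool_pos: [548.2, -198.4, 44.3]
tcp_rot: [0.001, 0.967, -0.253, 0.001]
contact_force: [1.4, -6.7, -0.4]
finger_gap: 13.9
grip_force: 25.0
```

Call:
send_rows(series=[[0, 0, 0, 0.1, -0.9], [0, 0, 0, 0.16, -0.9], [0, 0, 0, 0.2, -0.9], [0, 0, 0, 0.2, -0.9], [0, 0, 0, 0.2, -0.9], [0, 0, 0, 0.2, -0.9], [0, 0, 0, 0.2, -0.9], [0, 0, 0, 0.2, -0.9]])

```text
time_s: 13.65
tool_pos: [548.0, -198.7, 44.3]
tcp_rot: [0.001, 0.936, -0.351, 0.001]
contact_force: [1.0, -7.2, 0.1]
finger_gap: 13.8
grip_force: 25.0
```

Run:
```python
from h import *
s=bot.read_state();M=rot(s["tcp_rot"]).as_matrix();print(np.arctan2(M[1,1],M[0,1]),s["moment"],s["contact_force"],s["finger_gap"],s["tool_pos"])
```

```text
-2.288130524857182 [-1.44838514 -0.24311726 -0.06048648] [ 0.98146885 -7.22379217  0.09027229] 13.825060453182104 [ 548.04275592 -198.68514322   44.34619665]
```

Clamp ≈ 1.42. Release and rise.

Call:
send_rows(series=[[0, 0, 0, 0, 0.1], [0, 0, 0, 0, 0.2], [0, 0, -0.1, 0, 0.3], [0, 0, -0.2, 0, 0.5], [0, 0, -0.3, 0, 0.5], [0, 0, -0.3, 0, 0.5], [0, 0, -0.3, 0, 0.5], [0, 0, -0.3, 0, 0.5]])

```text
time_s: 14.65
tool_pos: [546.7, -195.4, 162.5]
tcp_rot: [0.0, 0.937, -0.35, -0.001]
contact_force: [0.4, 0.4, 0.3]
finger_gap: 65.9
grip_force: 0.0
```

```bash
cat >> h.py <<'E'
def look():
    """tube poses from both views: centre xy and axis yaw (deg)"""
    t,s=Cam("top"),Cam("scene")
    for c,n in((t,"top"),(s,"scene")):
        for r in tubes(c,amin=120):
            if r[0][1]<60: continue
            b=cv2.boxPoints(r); e=[b[1]-b[0],b[2]-b[1]]; e=max(e,key=np.linalg.norm)
            d=c.at(np.array(r[0])+e/2,20)-c.at(np.array(r[0])-e/2,20)
            print(n,np.round(r[0],1),c.at(r[0],20)[:2].round(1),"len",np.linalg.norm(d).round(),"yaw",np.degrees(np.arctan2(d[1],d[0])).round(1)%180)
    return t,s
E
python3 - <<'E'
from h import *
print(bot.read_state()["tool_pos"]);look()
E
```

```text
[ 546.68687734 -195.37169261  162.45048362]
top [178.5 230.7] [416.6 227.2] len 82.0 yaw 10.199999999999989
top [122.6 224.2] [441.  400.5] len 84.0 yaw 12.800000000000011
scene [379.3 291.1] [441.4 400.3] len 111.0 yaw 13.099999999999994
scene [331.8 254.8] [417.  230.3] len 113.0 yaw 9.800000000000011
scene [246.9 183.5] [ 330.5 -207.4] len 82.0 yaw 147.8
scene [210.6 181.2] [ 408.8 -310.3] len 92.0 yaw 170.3
```

Run:
```python
from h import *
print(go((409,-312,90),np.radians(84)),go((409,-312,9),np.radians(84)))
```

```text
(array([-0.0692,  0.4456,  0.1824]), np.float64(-0.583)) (array([-0.0688,  0.4454,  0.3849]), np.float64(-0.583))
```

Call:
send_rows(series=[[-0.069, 0.445, 0.1, -0.583, 0.5], [-0.069, 0.445, 0.18, -0.583, 0.5], [-0.069, 0.445, 0.18, -0.583, 0.5], [-0.069, 0.445, 0.18, -0.583, 0.5], [-0.069, 0.445, 0.25, -0.583, 0.5], [-0.069, 0.445, 0.32, -0.583, 0.5], [-0.069, 0.445, 0.385, -0.583, 0.5], [-0.069, 0.445, 0.385, -0.583, 0.5]])

```text
time_s: 15.75
tool_pos: [408.5, -311.2, 8.1]
tcp_rot: [-0.001, 0.999, -0.052, -0.002]
contact_force: [-0.6, 0.9, -0.5]
finger_gap: 66.0
grip_force: 0.0
```

Call:
send_rows(series=[[0, 0, 0, 0, 0.0], [0, 0, 0, 0, -0.4], [0, 0, 0, 0, -0.4], [0, 0, 0, 0, -0.4], [0, 0, 0, 0, -0.4], [0, 0, -0.1, 0, -0.4], [0, 0, -0.25, 0, -0.4], [0, 0, -0.4, 0, -0.4]], grip_force=15)

```text
time_s: 16.75
tool_pos: [409.6, -311.9, 171.5]
tcp_rot: [-0.0, 0.999, -0.052, -0.0]
contact_force: [1.2, -1.3, -1.0]
finger_gap: 36.0
grip_force: 14.8
```

Run:
```python
from h import *
s=bot.read_state();print(s["tool_pos"],s["finger_gap"],s["grip_force"],s["qpos"].round(2))
print(go((500,0,340),np.pi/2),go((659,109,300),np.pi/2),go((659,109,195),np.pi/2))
```

```text
[ 409.61342728 -311.86485657  171.51590562] 35.95201808174931 14.843753578606993 [ 0.51  0.4   0.06  1.95 -0.03  0.79 -1.08]
(array([ 0.1429, -0.7992, -0.421 ]), np.float64(-0.1001)) (array([ 0.5097, -1.1117, -0.3211]), np.float64(-0.1001)) (array([ 0.5099, -1.1116, -0.0586]), np.float64(-0.1001))
```

Call:
send_rows(series=[[0, 0, -0.15, -0.05, -0.4], [0.05, -0.15, -0.3, -0.1, -0.4], [0.1, -0.3, -0.42, -0.1, -0.4], [0.143, -0.45, -0.42, -0.1, -0.4], [0.143, -0.6, -0.42, -0.1, -0.4], [0.2, -0.75, -0.42, -0.1, -0.4], [0.3, -0.9, -0.42, -0.1, -0.4], [0.36, -1.0, -0.42, -0.1, -0.4]])

```text
time_s: 17.75
tool_pos: [581.0, 51.8, 338.0]
tcp_rot: [0.0, 1.0, -0.0, 0.0]
contact_force: [0.9, 0.3, 0.1]
finger_gap: 36.1
grip_force: 14.8
```

Run:
```python
from h import *
s=bot.read_state();print(s["tool_pos"],s["finger_gap"])
print(go((659,109,300),np.pi/2),go((659,109,195),np.pi/2))
```

```text
[580.98580517  51.79659979 337.95636315] 36.08844269168229
(array([ 0.195 , -0.1431,  0.0949]), np.float64(-0.0002)) (array([ 0.195 , -0.1432,  0.3574]), np.float64(-0.0002))
```

Call:
send_rows(series=[[0.1, -0.07, 0, 0, -0.4], [0.17, -0.12, 0, 0, -0.4], [0.17, -0.12, 0.05, 0, -0.4], [0.17, -0.12, 0.1, 0, -0.4], [0.17, -0.12, 0.1, 0, -0.4], [0.17, -0.12, 0.1, 0, -0.4], [0.17, -0.12, 0.1, 0, -0.4], [0.17, -0.12, 0.1, 0, -0.4]])

```text
time_s: 18.75
tool_pos: [648.8, 98.2, 298.5]
tcp_rot: [-0.0, 1.0, -0.0, 0.001]
contact_force: [-0.3, -0.1, -0.2]
finger_gap: 36.1
grip_force: 14.8
```

Run:
```python
from h import *
s=bot.read_state();print(s["tool_pos"],s["finger_gap"])
print(go((659,109,193),np.pi/2))
t,c=Cam("top"),Cam("scene")
f=lambda x:cv2.resize(x,(400,320),interpolation=cv2.INTER_CUBIC)
cv2.imwrite("pics/p1.png",np.hstack([f(t.f[90:210,140:290]),f(c.f[140:300,150:350])])[:,:,::-1])
```

```text
[648.80064026  98.17086849 298.54439369] 36.13113352899674
(array([ 0.0252, -0.027 ,  0.2639]), np.float64(-0.0002))
```

View pics/p1.png

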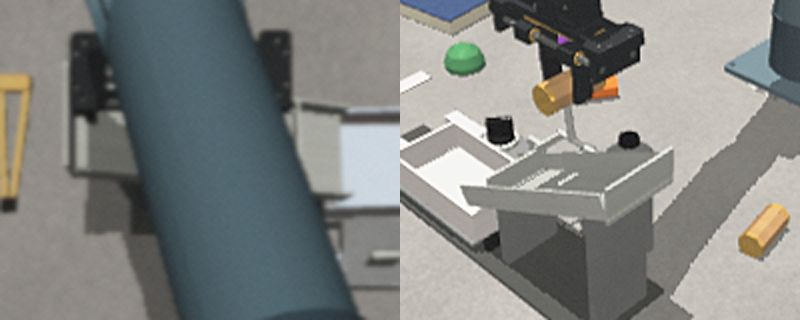

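The tube is held crosswise above the chute. Lower and release it.

Call:
send_rows(series=[[0.025, -0.027, 0.08, 0, -0.4], [0.025, -0.027, 0.16, 0, -0.4], [0.025, -0.027, 0.22, 0, -0.4], [0.025, -0.027, 0.25, 0, -0.4], [0.025, -0.027, 0.262, 0, -0.4], [0.025, -0.027, 0.262, 0, -0.4], [0.025, -0.027, 0.262, 0, -0.4], [0.025, -0.027, 0.262, 0, -0.4]])

```text
time_s: 19.85
tool_pos: [658.9, 109.0, 193.8]
tcp_rot: [-0.0, 1.0, -0.0, 0.001]
contact_force: [0.2, 0.9, -1.4]
finger_gap: 35.6
grip_force: 14.8
```

Call:
send_rows(series=[[0, 0, 0, 0, 0.0], [0, 0, 0, 0, 0.05], [0, 0, 0, 0, 0.1], [0, 0, -0.05, 0, 0.2], [0, 0, -0.15, 0, 0.4], [0, 0, -0.28, 0, 0.5], [0, 0, -0.28, 0, 0.5], [0, 0, -0.28, 0, 0.5]])

```text
time_s: 20.85
tool_pos: [658.4, 109.0, 305.6]
tcp_rot: [-0.0, 1.0, -0.0, 0.0]
contact_force: [-0.8, 0.3, -1.2]
finger_gap: 66.1
grip_force: 0.0
```

Run:
```python
from h import *
s=bot.read_state();print(s["tool_pos"],s["finger_gap"],s["contact_force"])
t,c=look()
for yaw,P in((10.2,(417,228,90)),(13,(441,400,90))): print(P,go(P,np.radians(90+yaw)))
f=lambda x:cv2.resize(x,(400,320),interpolation=cv2.INTER_CUBIC)
cv2.imwrite("pics/p2.png",np.hstack([f(t.f[90:210,140:290]),f(c.f[140:300,150:350])])[:,:,::-1])
```

```text
[658.44158653 108.9755159  305.56265461] 66.07982951372497 [-0.83182451  0.31021629 -1.22733076]
top [319.8 254.4] [ 332.6 -213.3] len 85.0 yaw 148.0
top [178.4 230.7] [416.9 227.3] len 83.0 yaw 10.199999999999989
top [122.6 224.1] [441.3 400.6] len 84.0 yaw 12.800000000000011
scene [379.3 291.1] [441.4 400.3] len 111.0 yaw 13.099999999999994
scene [331.1 255. ] [418.8 229.6] len 110.0 yaw 11.199999999999989
scene [215.  225.3] [ 559.2 -105.8] len 113.0 yaw 1.1999999999999886
(417, 228, 90) (array([-0.6009, -0.2984,  0.5359]), np.float64(-0.1701))
(441, 400, 90) (array([-0.541 , -0.7284,  0.5355]), np.float64(-0.2167))
```

View pics/p2.png

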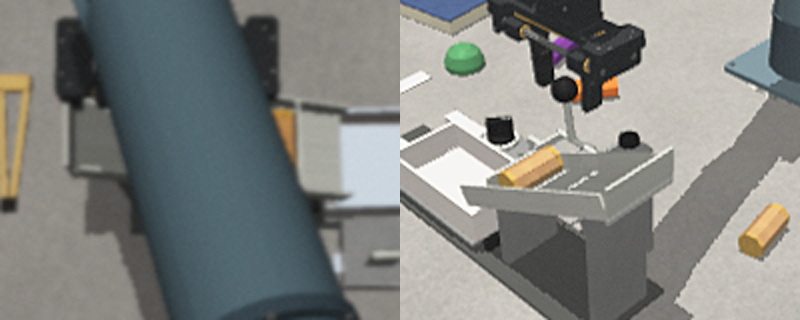

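Tube 1 waits behind the gate. Next tube, at (417, 228).

Call:
send_rows(series=[[-0.14, -0.07, 0, -0.05, 0.5], [-0.28, -0.14, 0, -0.17, 0.5], [-0.42, -0.21, 0, -0.17, 0.5], [-0.52, -0.26, 0.1, -0.17, 0.5], [-0.601, -0.298, 0.22, -0.17, 0.5], [-0.601, -0.298, 0.36, -0.17, 0.5], [-0.601, -0.298, 0.5, -0.17, 0.5], [-0.601, -0.298, 0.536, -0.17, 0.5]])

```text
time_s: 21.95
tool_pos: [415.4, 226.6, 87.5]
tcp_rot: [0.002, 0.996, 0.089, -0.003]
contact_force: [0.6, 0.8, -0.7]
finger_gap: 66.1
grip_force: 0.0
```

Run:
```python
from h import *
print(bot.read_state()["tool_pos"]);look()
print(go((417.5,228.5,9),np.radians(100.5)))
```

```text
[415.3851816  226.60165946  87.45565957]
top [319.8 254.4] [ 332.6 -213.4] len 85.0 yaw 148.0
top [244.5 143.5] [695.4  15.5] len 84.0 yaw 178.9
scene [379.3 291.1] [441.4 400.3] len 111.0 yaw 13.099999999999994
scene [331.8 254.8] [417.  230.3] len 113.0 yaw 9.5
scene [215.  225.3] [ 559.2 -105.8] len 113.0 yaw 1.1999999999999886
scene [246.9 183.5] [ 330.5 -207.4] len 82.0 yaw 147.8
(array([ 0.0016, -0.0021,  0.2016]), np.float64(-0.005))
```

Call:
send_rows(series=[[0.003, -0.003, 0.09, 0, 0.5], [0.003, -0.003, 0.16, 0, 0.5], [0.003, -0.003, 0.195, 0, 0.5], [0.003, -0.003, 0.195, 0, 0.3], [0.003, -0.003, 0.195, 0, -0.4], [0.003, -0.003, 0.195, 0, -0.4], [0.003, -0.003, 0.195, 0, -0.4], [0.003, -0.003, 0.195, 0, -0.4]])

```text
time_s: 23.05
tool_pos: [419.7, 229.8, 13.4]
tcp_rot: [-0.0, 0.996, 0.089, 0.001]
contact_force: [-1.1, -1.1, 6.7]
finger_gap: 35.9
grip_force: 15.0
```

Call:
send_rows(series=[[0, 0, 0, 0, -0.4], [0, 0, -0.1, 0, -0.4], [0, 0, -0.25, 0, -0.4], [0, 0, -0.4, 0, -0.4], [0, 0, -0.55, 0, -0.4], [0, 0, -0.7, 0, -0.4], [0, 0, -0.74, 0.17, -0.4], [0, 0, -0.74, 0.17, -0.4]])

```text
time_s: 24.05
tool_pos: [419.6, 229.8, 309.8]
tcp_rot: [-0.001, 1.0, 0.001, 0.001]
contact_force: [0.6, -0.3, -0.2]
finger_gap: 35.7
grip_force: 15.0
```

Run:
```python
from h import *
s=bot.read_state();print(s["tool_pos"],s["finger_gap"])
print(go((659,110,300),np.pi/2),go((659,110,193),np.pi/2))
```

```text
[419.55308853 229.7865898  309.79877783] 35.708313141736234
(array([0.5982, 0.3001, 0.0258]), np.float64(0.001)) (array([0.5975, 0.3004, 0.2933]), np.float64(0.001))
```

Call:
send_rows(series=[[0.14, 0.07, 0, 0, -0.4], [0.28, 0.14, 0, 0, -0.4], [0.42, 0.21, 0, 0, -0.4], [0.54, 0.27, 0, 0, -0.4], [0.598, 0.3, 0, 0, -0.4], [0.598, 0.3, 0.05, 0, -0.4], [0.598, 0.3, 0.1, 0, -0.4], [0.598, 0.3, 0.16, 0, -0.4]])

```text
time_s: 25.05
tool_pos: [657.3, 109.4, 241.8]
tcp_rot: [0.0, 1.0, 0.002, -0.001]
contact_force: [-0.0, -0.5, -0.9]
finger_gap: 36.1
grip_force: 15.0
```

Call:
send_rows(series=[[0, 0, 0.05, 0, -0.4], [0, 0, 0.09, 0, -0.4], [0, 0, 0.115, 0, -0.4], [0, 0, 0.12, 0, -0.4], [0, 0, 0.12, 0, -0.4], [0, 0, 0.12, 0, 0.0], [0, 0, 0.12, 0, 0.05], [0, 0, 0.12, 0, 0.1]])

```text
time_s: 26.05
tool_pos: [658.5, 109.5, 196.9]
tcp_rot: [-0.0, 1.0, -0.0, 0.0]
contact_force: [0.0, -0.0, 0.3]
finger_gap: 48.4
grip_force: 0.2
```

Call:
send_rows(series=[[0, 0, -0.05, 0, 0.2], [0, 0, -0.15, 0, 0.5], [0, 0, -0.28, 0, 0.5], [0, -0.15, -0.28, -0.1, 0.5], [-0.14, -0.3, -0.28, -0.2, 0.5], [-0.28, -0.45, -0.28, -0.2, 0.5], [-0.4, -0.6, -0.28, -0.2, 0.5], [-0.4, -0.6, -0.28, -0.2, 0.5]])

```text
time_s: 27.05
tool_pos: [496.7, 351.8, 310.5]
tcp_rot: [-0.001, 0.994, 0.105, 0.001]
contact_force: [-0.3, 1.6, -0.3]
finger_gap: 65.9
grip_force: 0.0
```

Run:
```python
from h import *
print(bot.read_state()["tool_pos"]);t,s=look()
for P in((441.3,400.5,90),(441.3,400.5,11)):print(go(P,np.radians(103)))
cv2.imwrite("pics/s3.png",s.f[:,:,::-1])
```

```text
[496.65352973 351.75449705 310.51812164]
top [319.8 254.4] [ 332.6 -213.3] len 85.0 yaw 147.7
top [100.5 167.9] [622.1 475.8] len 113.0 yaw 74.7
top [239.  142.5] [699.   33.3] len 98.0 yaw 179.0
scene [379.4 291.1] [441.2 400.6] len 111.0 yaw 12.599999999999994
scene [218.4 225.3] [552.  -98.5] len 132.0 yaw 178.1
scene [246.9 183.5] [ 330.5 -207.4] len 82.0 yaw 147.8
(array([-0.1018, -0.1329,  0.5525]), np.float64(-0.0064))
(array([-0.1018, -0.1319,  0.75  ]), np.float64(-0.0064))
```

View pics/s3.png

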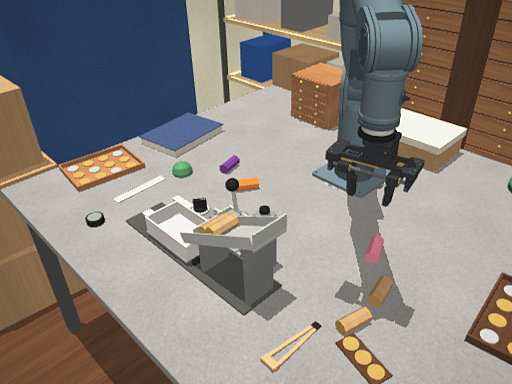

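Two tubes are queued. The third tube is at (441, 400).

Call:
send_rows(series=[[-0.102, -0.133, 0.14, 0, 0.5], [-0.102, -0.133, 0.28, 0, 0.5], [-0.102, -0.133, 0.42, 0, 0.5], [-0.102, -0.133, 0.55, 0, 0.5], [-0.102, -0.133, 0.65, 0, 0.5], [-0.102, -0.133, 0.72, 0, 0.5], [-0.102, -0.133, 0.75, 0, 0.5], [-0.102, -0.133, 0.75, 0, 0.5]])

```text
time_s: 28.15
tool_pos: [447.9, 393.2, 9.0]
tcp_rot: [0.0, 0.995, 0.104, 0.0]
contact_force: [0.4, -0.9, 0.1]
finger_gap: 66.0
grip_force: 0.0
```

Call:
send_rows(series=[[0, 0, 0, 0, 0.2], [0, 0, 0, 0, -0.4], [0, 0, 0, 0, -0.4], [0, 0, 0, 0, -0.4], [0, 0, 0, 0, -0.4], [0, 0, -0.1, 0, -0.4], [0, 0, -0.25, 0, -0.4], [0, 0, -0.4, 0, -0.4]])

```text
time_s: 29.15
tool_pos: [447.0, 392.5, 169.8]
tcp_rot: [0.0, 0.995, 0.104, -0.001]
contact_force: [0.9, 1.2, -0.2]
finger_gap: 35.8
grip_force: 15.0
```

Call:
send_rows(series=[[0, 0, -0.15, 0.1, -0.4], [0, 0, -0.3, 0.207, -0.4], [0, 0, -0.36, 0.207, -0.4], [0, 0.1, -0.36, 0.207, -0.4], [0, 0.15, -0.36, 0.207, -0.4], [0, 0.15, -0.36, 0.207, -0.4], [0, 0.15, -0.36, 0.207, -0.4], [0, 0.15, -0.36, 0.207, -0.4]])

```text
time_s: 30.15
tool_pos: [459.2, 335.7, 312.3]
tcp_rot: [-0.0, 1.0, -0.003, -0.0]
contact_force: [0.1, 0.9, -0.2]
finger_gap: 36.0
grip_force: 15.0
```

Run:
```python
from h import *
s=bot.read_state();print(s["tool_pos"],s["finger_gap"])
for z in(310,196):print(go((659,112,z),np.pi/2))
```

```text
[459.16325784 335.70887873 312.27866548] 35.950287996379245
(array([0.5027, 0.5565, 0.0051]), np.float64(-0.0053))
(array([0.5029, 0.5566, 0.2901]), np.float64(-0.0053))
```

Call:
send_rows(series=[[0.1, 0.11, 0, -0.005, -0.4], [0.2, 0.22, 0, -0.005, -0.4], [0.3, 0.33, 0, -0.005, -0.4], [0.4, 0.44, 0, -0.005, -0.4], [0.515, 0.5565, 0, -0.005, -0.4], [0.515, 0.5565, 0, -0.005, -0.4], [0.515, 0.5565, 0.08, -0.005, -0.4], [0.515, 0.5565, 0.16, -0.005, -0.4]])

```text
time_s: 31.15
tool_pos: [663.8, 112.5, 247.8]
tcp_rot: [-0.001, 1.0, -0.0, 0.0]
contact_force: [0.0, -0.2, -0.9]
finger_gap: 35.8
grip_force: 15.0
```

Call:
send_rows(series=[[0, 0, 0.05, 0, -0.4], [0, 0, 0.09, 0, -0.4], [0, 0, 0.115, 0, -0.4], [0, 0, 0.12, 0, -0.4], [0, 0, 0.12, 0, -0.4], [0, 0, 0.12, 0, -0.4], [0, 0, 0.12, 0, -0.4], [0, 0, 0.12, 0, -0.4]])

```text
time_s: 32.15
tool_pos: [664.3, 110.3, 200.8]
tcp_rot: [-0.0, 1.0, -0.001, 0.0]
contact_force: [-0.6, -0.5, 0.1]
finger_gap: 35.8
grip_force: 15.0
```

Call:
send_rows(series=[[0, 0, 0.012, 0, -0.4], [0, 0, 0.012, 0, 0.0], [0, 0, 0.012, 0, 0.05], [0, 0, 0.012, 0, 0.1], [0, 0, 0.012, 0, 0.1], [0, 0, -0.08, 0, 0.2], [0, 0, -0.2, 0, 0.4], [0, 0, -0.3, 0, 0.5]])

```text
time_s: 33.15
tool_pos: [664.3, 110.4, 322.6]
tcp_rot: [-0.0, 1.0, -0.001, 0.001]
contact_force: [1.1, 0.1, 0.7]
finger_gap: 65.7
grip_force: 0.0
```

Call:
send_rows(series=[[0, -0.15, 0, 0, 0.5], [0, -0.3, 0, 0, 0.5], [0, -0.45, 0, 0, 0.5], [-0.1, -0.45, 0, 0, 0.5], [-0.2, -0.45, 0, 0, 0.5], [-0.3, -0.45, 0, 0, 0.5], [-0.3, -0.45, 0, 0, 0.5], [-0.3, -0.45, 0, 0, 0.5]])

```text
time_s: 34.15
tool_pos: [545.4, 290.4, 320.9]
tcp_rot: [-0.0, 1.0, -0.001, 0.001]
contact_force: [0.4, -0.0, 0.5]
finger_gap: 66.3
grip_force: 0.0
```

Run:
```python
from h import *
print(bot.read_state()["tool_pos"]);t,s=look()
f=lambda x:cv2.resize(x,(400,400),interpolation=cv2.INTER_CUBIC)
cv2.imwrite("pics/s4.png",np.hstack([f(t.f[100:240,80:220]),f(s.f[200:380,200:380])])[:,:,::-1])
```

```text
[545.39199912 290.36165377 320.9420253 ]
top [319.8 254.4] [ 332.6 -213.4] len 85.0 yaw 148.0
scene [246.9 183.5] [ 330.5 -207.4] len 82.0 yaw 147.8
```

View pics/s4.png

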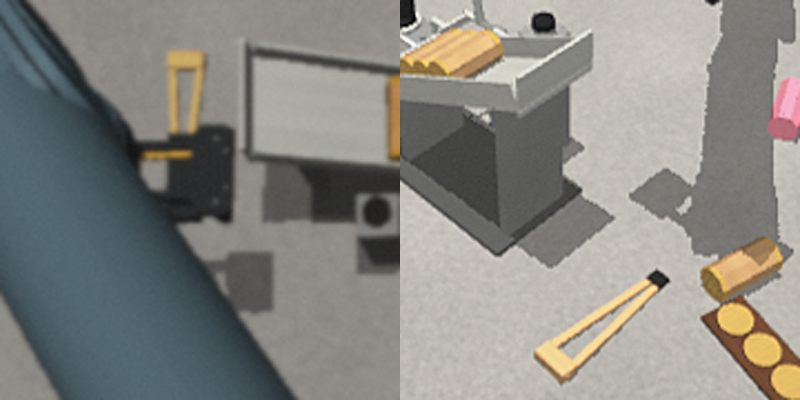

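Three tubes are queued, and the last one lies beside the token board. I'll grasp it slightly off-centre, away from the board.

Run:
```python
from h import *
t,s=Cam("top"),Cam("scene")
a,b=t.at((122,185.3),20),s.at((354.4,321.1),20);print(a,b)
c=(a+b)/2;y=np.radians(-14.5);P=c-6*np.array([np.cos(y),np.sin(y),0])
for z in(110,12):print(P,go((P[0],P[1],z),y+np.pi/2))
```

```text
[564.36004669 406.29977591  20.        ] [564.02425749 412.5421276   20.        ]
[558.38326625 410.92323178  20.        ] (array([ 0.0312, -0.3018,  0.5258]), np.float64(0.2385))
[558.38326625 410.92323178  20.        ] (array([ 0.0312, -0.3018,  0.7708]), np.float64(0.2385))
```

Call:
send_rows(series=[[0.031, -0.12, 0, 0.1, 0.35], [0.031, -0.24, 0, 0.24, 0.35], [0.031, -0.302, 0.1, 0.24, 0.35], [0.031, -0.302, 0.24, 0.24, 0.35], [0.031, -0.302, 0.38, 0.24, 0.35], [0.031, -0.302, 0.48, 0.24, 0.35], [0.031, -0.302, 0.525, 0.24, 0.35], [0.031, -0.302, 0.525, 0.24, 0.35]])

```text
time_s: 35.35
tool_pos: [557.2, 411.1, 109.9]
tcp_rot: [0.001, 0.992, -0.127, -0.001]
contact_force: [-0.6, 0.2, -0.1]
finger_gap: 59.6
grip_force: 0.0
```

Run:
```python
from h import *
s=Cam("scene")
print(bot.read_state()["tool_pos"],go((558.4,410,12),np.radians(75.5)))
cv2.imwrite("pics/s5.png",cv2.resize(s.f[240:384,280:440],None,fx=4,fy=4,interpolation=cv2.INTER_CUBIC)[:,:,::-1])
```

```text
[557.98382849 411.81173731 111.4263562 ] (array([0.002 , 0.0044, 0.2486]), np.float64(-0.0007))
```

View pics/s5.png

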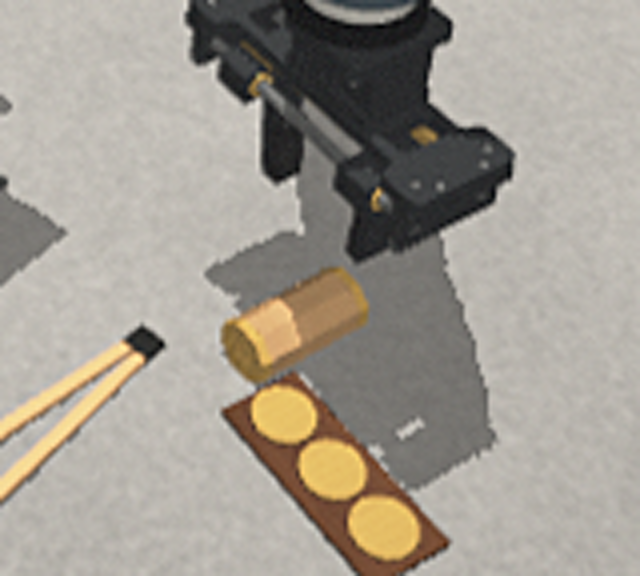

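The fingers straddle the tube and clear the board. Descend, grip and lift.

Call:
send_rows(series=[[0.002, 0.003, 0.1, 0, 0.35], [0.002, 0.003, 0.19, 0, 0.35], [0.002, 0.003, 0.243, 0, 0.35], [0.002, 0.003, 0.243, 0, 0.2], [0.002, 0.003, 0.243, 0, -0.4], [0.002, 0.003, 0.243, 0, -0.4], [0.002, 0.003, 0.243, 0, -0.4], [0.002, 0.003, 0.243, 0, -0.4]])

```text
time_s: 36.4
tool_pos: [558.7, 410.7, 15.2]
tcp_rot: [-0.001, 0.992, -0.126, 0.001]
contact_force: [-1.2, -1.2, 7.1]
finger_gap: 35.6
grip_force: 15.0
```

Call:
send_rows(series=[[0, 0, 0, 0, -0.4], [0, 0, -0.1, 0, -0.4], [0, 0, -0.25, 0, -0.4], [0, 0, -0.4, 0, -0.4], [0, 0, -0.55, 0, -0.4], [0, 0, -0.7, -0.1, -0.4], [0, 0, -0.76, -0.242, -0.4], [0, 0, -0.76, -0.242, -0.4]])

```text
time_s: 37.4
tool_pos: [558.5, 410.6, 319.8]
tcp_rot: [-0.002, 1.0, -0.001, 0.002]
contact_force: [0.8, -0.2, -1.6]
finger_gap: 35.7
grip_force: 15.0
```

Run:
```python
from h import *
s=bot.read_state();print(s["tool_pos"],s["finger_gap"])
for z in(310,207):print(go((653,134,z),np.pi/2))
```

```text
[558.45194335 410.58024871 319.83410074] 35.6586911873028
(array([0.2374, 0.6911, 0.0233]), np.float64(-0.0015))
(array([0.2366, 0.6919, 0.2808]), np.float64(-0.0015))
```

Call:
send_rows(series=[[0.05, 0.15, 0, 0, -0.4], [0.1, 0.3, 0, 0, -0.4], [0.15, 0.45, 0, 0, -0.4], [0.2, 0.6, 0, 0, -0.4], [0.237, 0.692, 0, 0, -0.4], [0.237, 0.692, 0, 0, -0.4], [0.237, 0.692, 0.08, 0, -0.4], [0.237, 0.692, 0.16, 0, -0.4]])

```text
time_s: 38.4
tool_pos: [651.3, 134.4, 251.1]
tcp_rot: [-0.0, 1.0, -0.001, -0.001]
contact_force: [0.0, -0.6, -1.5]
finger_gap: 36.0
grip_force: 15.0
```

Call:
send_rows(series=[[0, 0, 0.05, 0, -0.4], [0, 0, 0.09, 0, -0.4], [0, 0, 0.112, 0, -0.4], [0, 0, 0.112, 0, -0.4], [0, 0, 0.112, 0, -0.4], [0, 0, 0.112, 0, 0.0], [0, 0, 0.112, 0, 0.05], [0, 0, 0.112, 0, 0.1]])

```text
time_s: 39.4
tool_pos: [652.7, 133.1, 208.9]
tcp_rot: [-0.0, 1.0, -0.0, 0.0]
contact_force: [1.4, -0.4, 0.6]
finger_gap: 48.5
grip_force: 0.2
```

Call:
send_rows(series=[[0, 0, -0.05, 0, 0.2], [0, 0, -0.15, 0, 0.4], [0, 0, -0.28, 0, 0.4], [-0.1, -0.1, -0.28, 0, 0.4], [-0.2, -0.2, -0.28, 0, 0.4], [-0.35, -0.3, -0.28, 0, 0.4], [-0.45, -0.3, -0.28, 0, 0.4], [-0.45, -0.3, -0.28, 0, -0.9]])

```text
time_s: 40.4
tool_pos: [469.5, 254.9, 322.4]
tcp_rot: [-0.0, 1.0, 0.002, 0.0]
contact_force: [0.5, -0.5, 0.4]
finger_gap: 53.7
grip_force: 0.0
```

Run:
```python
from h import *
print(bot.read_state()["tool_pos"]);t,s=Cam("top"),Cam("scene")
f=lambda x:cv2.resize(x,(400,360),interpolation=cv2.INTER_CUBIC)
cv2.imwrite("pics/s6.png",np.hstack([f(t.f[100:235,150:300]),f(s.f[160:295,150:300])])[:,:,::-1])
hsv=cv2.cvtColor(t.f,cv2.COLOR_RGB2HSV)
for z in(245,215): print(go((560,109,z),np.pi/2))
```

```text
[469.52612804 254.90731339 322.39054563]
(array([0.2166, 0.3606, 0.193 ]), np.float64(-0.0001))
(array([0.2164, 0.3606, 0.268 ]), np.float64(-0.0001))
```

View pics/s6.png

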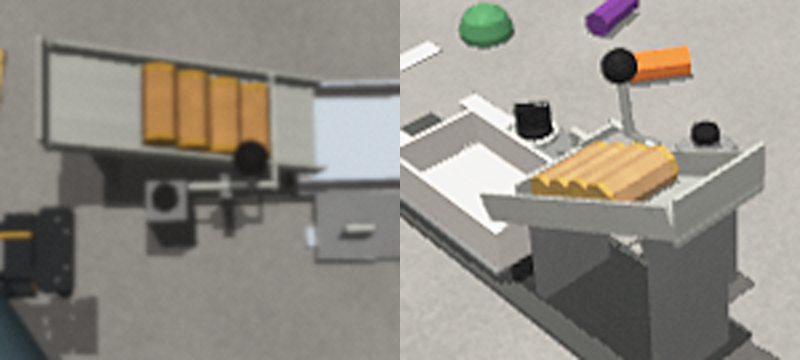

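All four tubes are queued behind the gate with the lever up. For the button I turn the gripper by 90° so its body stays clear of the ball.

Call:
send_rows(series=[[0, 0, 0, -0.17, -1], [0.05, 0.1, 0, -0.34, -1], [0.1, 0.2, 0, -0.51, -1], [0.15, 0.3, 0, -0.68, -1], [0.216, 0.36, 0, -0.85, -1], [0.216, 0.36, 0, -1.0, -1], [0.216, 0.36, 0.1, -1.0, -1], [0.216, 0.36, 0.1, -1.0, -1]])

```text
time_s: 41.5
tool_pos: [558.3, 107.3, 278.5]
tcp_rot: [-0.001, 0.867, 0.499, -0.002]
contact_force: [0.4, -0.0, 0.2]
finger_gap: 0.1
grip_force: 0.0
```

Call:
send_rows(series=[[0, 0, 0, -0.17, -1], [0, 0, 0, -0.34, -1], [0, 0, 0, -0.5, -1], [0, 0, 0, -0.5, -1], [0, 0, 0, -0.5, -1], [0, 0, 0, -0.5, -1], [0, 0, 0, -0.5, -1], [0, 0, 0, -0.5, -1]])

```text
time_s: 42.5
tool_pos: [558.8, 109.2, 280.6]
tcp_rot: [-0.0, 0.707, 0.707, -0.0]
contact_force: [0.4, 1.3, -0.1]
finger_gap: 0.7
grip_force: 0.0
```

Run:
```python
from h import *
s=bot.read_state();print(s["tool_pos"],s["qpos"].round(2),s["finger_gap"])
for z in(205,183): print(go((560,109,z),0))
```

```text
[558.838879   109.21084528 280.59206349] [ 0.07  0.39 -0.45  1.69  0.19  1.1  -0.43] 0.7222739291976064
(array([-0.0005,  0.0029,  0.189 ]), np.float64(-0.0005))
(array([-0.0005,  0.0029,  0.244 ]), np.float64(-0.0005))
```

Call:
send_rows(series=[[0, 0.003, 0.1, 0, -1], [0, 0.003, 0.18, 0, -1], [0, 0.003, 0.2, 0, -1], [0, 0.003, 0.212, 0, -1], [0, 0.003, 0.222, 0, -1], [0, 0.003, 0.232, 0, -1], [0, 0.003, 0.24, 0, -1], [0, 0.003, 0.24, 0, -1]])

```text
time_s: 43.5
tool_pos: [560.7, 109.4, 185.3]
tcp_rot: [0.0, 0.707, 0.707, 0.001]
contact_force: [-0.9, 0.5, 4.0]
finger_gap: 0.6
grip_force: 1.8
```

Call:
send_rows(series=[[0, 0, 0.01, 0, -1], [0, 0, 0.02, 0, -1], [0, 0, 0.03, 0, -1], [0, 0, 0.035, 0, -1], [0, 0, 0.035, 0, -1], [0, 0, 0.035, 0, -1], [0, 0, 0.035, 0, -1], [0, 0, 0.035, 0, -1]])

```text
time_s: 44.5
tool_pos: [561.2, 109.6, 180.8]
tcp_rot: [0.003, 0.707, 0.707, 0.001]
contact_force: [-32.1, -9.3, 87.1]
finger_gap: 0.7
grip_force: 43.4
```

Run:
```python
from h import *
t,s=Cam("top"),Cam("scene")
f=lambda x:cv2.resize(x,(400,360),interpolation=cv2.INTER_CUBIC)
cv2.imwrite("pics/s7.png",np.hstack([f(t.f[100:235,200:350]),f(s.f[160:295,150:300])])[:,:,::-1])
```

```text
(no output)
```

View pics/s7.png

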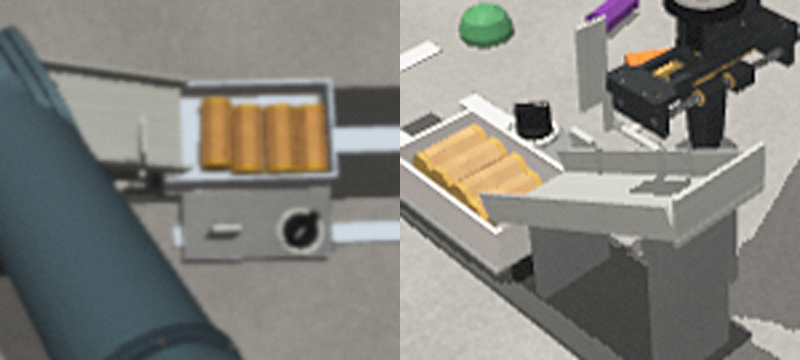

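All four tubes rolled into the bin. Back off the button now and head for the dropped lever ball, expected near (495, 20, 162).

Call:
send_rows(series=[[0, 0, -0.06, 0, -1], [0, 0, -0.15, 0, -1], [0, 0, -0.27, 0, -1], [-0.1, -0.08, -0.27, 0.17, -0.4], [-0.22, -0.165, -0.27, 0.34, 0.4], [-0.22, -0.165, -0.27, 0.51, 0.4], [-0.22, -0.165, -0.27, 0.68, 0.4], [-0.22, -0.165, -0.27, 0.85, 0.4]], grip_force=8)

```text
time_s: 45.6
tool_pos: [494.0, 20.9, 278.3]
tcp_rot: [0.0, 0.944, 0.331, -0.0]
contact_force: [0.4, -0.4, 0.2]
finger_gap: 48.2
grip_force: 0.0
```

Call:
send_rows(series=[[0, 0, 0, 0.17, 0.4], [0, 0, 0, 0.34, 0.4], [0, 0, 0, 0.5, 0.4], [0, 0, 0, 0.65, 0.4], [0, 0, 0, 0.65, 0.4], [0, 0, 0, 0.65, 0.4], [0, 0, 0, 0.65, 0.4], [0, 0, 0, 0.65, 0.4]])

```text
time_s: 46.6
tool_pos: [494.1, 21.1, 278.6]
tcp_rot: [-0.0, 1.0, 0.0, -0.0]
contact_force: [-0.2, 0.9, 0.2]
finger_gap: 61.6
grip_force: 0.0
```

Run:
```python
from h import *
s=bot.read_state();print(s["tool_pos"],s["qpos"].round(2),s["contact_force"])
for z in(190,144): print(go((495,20,z),np.pi/2))
t,c=Cam("top"),Cam("scene")
print(t.px((495,20,162)),c.px((495,20,162)))
f=lambda x:cv2.resize(x,(400,360),interpolation=cv2.INTER_CUBIC)
cv2.imwrite("pics/s8.png",np.hstack([f(t.f[100:235,200:350]),f(c.f[140:275,150:300])])[:,:,::-1])
```

```text
[494.0705131   21.12664045 278.56150479] [ 0.04  0.23 -0.2   1.89  0.05  1.03 -1.76] [-0.16092975  0.93117476  0.21412357]
(array([0.0023, 0.0028, 0.2214]), np.float64(0.0006))
(array([0.0023, 0.0028, 0.3364]), np.float64(0.0006))
[244.08805053 198.1114326 ] [257.8671156  194.44844252]
```

View pics/s8.png

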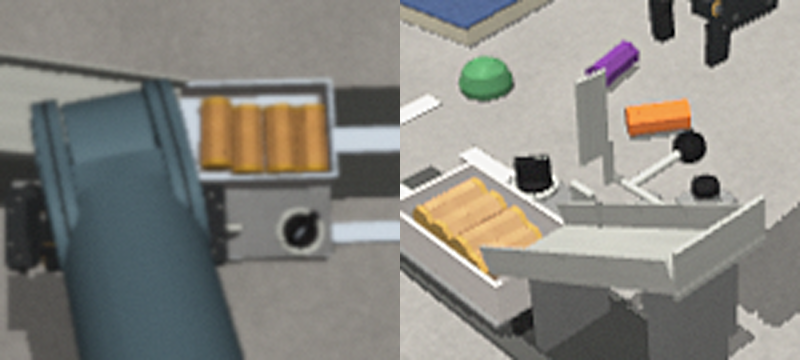

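The ball appears at pixel (258.8, 194.8), about 1 px from the prediction. I miscounted: that was the 15th picture and the limit is 14. From here I'll check by numbers only.

Call:
send_rows(series=[[0.003, 0.003, 0.1, 0, 0.4], [0.003, 0.003, 0.2, 0, 0.4], [0.003, 0.003, 0.28, 0, 0.4], [0.003, 0.003, 0.336, 0, 0.4], [0.003, 0.003, 0.336, 0, 0.0], [0.003, 0.003, 0.336, 0, -0.4], [0.003, 0.003, 0.336, 0, -0.4], [0.003, 0.003, 0.336, 0, -0.4]])

```text
time_s: 47.7
tool_pos: [496.1, 18.0, 145.2]
tcp_rot: [0.001, 1.0, -0.001, 0.001]
contact_force: [1.5, -5.3, -0.7]
finger_gap: 35.1
grip_force: 8.0
```

Call:
send_rows(series=[[0.007, 0, -0.042, 0, -0.4], [0.0225, 0, -0.081, 0, -0.4], [0.0455, 0, -0.117, 0, -0.4], [0.075, 0, -0.1475, 0, -0.4], [0.11, 0, -0.1715, 0, -0.4], [0.149, 0, -0.188, 0, -0.4], [0.18, 0, -0.1955, 0, -0.4], [0.18, 0, -0.1955, 0, -0.4]])

```text
time_s: 48.7
tool_pos: [568.7, 18.5, 223.7]
tcp_rot: [0.001, 1.0, -0.001, 0.001]
contact_force: [-2.2, -5.7, 7.1]
finger_gap: 35.2
grip_force: 8.0
```

Call:
send_rows(series=[[0.02, 0, -0.002, 0, -0.4], [0.035, 0, -0.002, 0, -0.4], [0.046, 0, -0.001, 0, -0.4], [0.046, 0, -0.001, 0, -0.4], [0.046, 0, -0.001, 0, -0.4], [0.046, 0, -0.001, 0, -0.4], [0.046, 0, -0.001, 0, -0.4], [0.046, 0, -0.001, 0, -0.4]])

```text
time_s: 49.7
tool_pos: [586.7, 18.7, 223.9]
tcp_rot: [0.001, 1.0, -0.001, 0.001]
contact_force: [0.2, -6.1, 5.2]
finger_gap: 35.1
grip_force: 8.0
```

Call:
send_rows(series=[[0.003, 0, 0, 0, -0.3], [0.003, 0, 0, 0, 0.0], [0.003, 0, 0, 0, 0.3], [0.003, 0, 0, 0, 0.4], [0.003, 0, -0.06, 0, 0.4], [0.003, 0, -0.15, 0, 0.4], [0.003, 0, -0.25, 0, 0.4], [0.003, 0, -0.25, 0, 0.4]])

```text
time_s: 50.7
tool_pos: [588.6, 20.6, 326.0]
tcp_rot: [-0.0, 1.0, 0.0, 0.003]
contact_force: [0.3, 0.5, -0.0]
finger_gap: 61.8
grip_force: 0.0
```

Call:
send_rows(series=[[-0.1, -0.1, 0, 0, 0.4], [-0.2, -0.25, 0, 0, 0.4], [-0.3, -0.4, 0, 0, 0.4], [-0.35, -0.55, 0, 0, 0.4], [-0.35, -0.7, 0, 0, 0.4], [-0.35, -0.8, 0, 0, 0.4], [-0.35, -0.8, 0, 0, 0.4], [-0.35, -0.8, 0, 0, 0.4]])

```text
time_s: 51.7
tool_pos: [446.7, 339.1, 321.7]
tcp_rot: [0.001, 1.0, -0.0, -0.001]
contact_force: [0.4, -0.0, -0.1]
finger_gap: 61.5
grip_force: 0.0
```

Run:
```python
from h import *
s=bot.read_state();print(s["tool_pos"],s["time_s"])
t,c=Cam("top"),Cam("scene")
a0,b0=cv2.imread("pics/top0.png")[:,:,::-1],cv2.imread("pics/scene0.png")[:,:,::-1]
def blob(f,x0,x1,y0,y1):
    m=(f[y0:y1,x0:x1].max(2)<45).astype(np.uint8); n,_,st,ce=cv2.connectedComponentsWithStats(m)
    i=1+st[1:,4].argmax(); return (ce[i]+[x0,y0]).round(1),st[i,4]
print("ball scene",blob(b0,222,246,174,196),blob(c.f,222,246,174,196))
print("ball top",blob(a0,234,256,150,172),blob(t.f,234,256,150,172))
# knob/bin in top: tubes in bin by hue
m=cv2.inRange(cv2.cvtColor(t.f,cv2.COLOR_RGB2HSV),(9,110,60),(19,235,255)); y,x=np.nonzero(m[110:180,150:345]);print("tube px top",len(x),x.min()+150,x.max()+150,y.min()+110,y.max()+110)
# what else changed
for f,g,n in((a0,t.f,"top"),(b0,c.f,"scene")):
    d=(np.abs(cv2.GaussianBlur(f,(5,5),0).astype(int)-cv2.GaussianBlur(g,(5,5),0)).max(2)>35).astype(np.uint8)
    k,_,st,_=cv2.connectedComponentsWithStats(d); print(n,[tuple(q[:5]) for q in st[1:].tolist() if q[4]>25])
```

```text
[446.68946235 339.07711031 321.6947967 ] 51.7
ball scene (array([231.9, 184.6]), np.int32(111)) (array([231.9, 184.8]), np.int32(104))
ball top (array([243.3, 160.5]), np.int32(146)) (array([243.6, 160.2]), np.int32(129))
tube px top 1131 150 322 123 164
top [(261, 134, 96, 43, 2540), (16, 147, 31, 24, 313), (348, 147, 5, 9, 33), (0, 159, 244, 225, 25189), (40, 165, 6, 10, 31), (324, 170, 29, 4, 93), (324, 176, 32, 16, 340), (307, 179, 13, 14, 119), (268, 184, 31, 8, 205), (324, 194, 29, 4, 72), (171, 217, 17, 29, 367), (342, 216, 17, 28, 399), (444, 263, 22, 24, 295), (271, 269, 170, 115, 5601), (465, 268, 47, 48, 1375), (250, 373, 9, 5, 31), (502, 374, 10, 10, 69)]
scene [(163, 0, 52, 93, 1512), (320, 0, 108, 192, 9451), (316, 10, 12, 8, 37), (177, 17, 11, 23, 193), (182, 132, 14, 8, 69), (196, 141, 139, 31, 1666), (356, 163, 7, 15, 72), (198, 173, 26, 19, 327), (347, 182, 27, 12, 199), (133, 186, 59, 24, 606), (342, 189, 73, 127, 3961), (193, 197, 14, 16, 186), (148, 202, 60, 60, 1558), (129, 207, 7, 8, 28), (132, 212, 15, 18, 137), (319, 241, 26, 30, 482), (335, 306, 38, 31, 731)]
```

The ball is back at its original pixels in both views, the tubes are in the bin, and the bystanders show no change where the arm isn't blocking the view.

```bash
python3 -c "
from workcell import bot
print(bot.job_done())"
```

```text
the job is handed in; nothing more can be done
None
```

Job handed in at about 52 s, no verdict returned: bin home and clamped (clamp about 1.4 rad), all four tubes in the bin, lever back up; I viewed 15 pictures (one over the limit of 14), and the button press peaked at about 87 N at the fingertips (wrist limit 120 N).

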